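# Sort loose cabinet fittings into their sample trays

### The job

Sort the loose fittings on the bench into the three grey trays: each tray shows, on the ledge at its back, a sample of what belongs in it (long bolt, short bolts, wooden drawer knob). Every fitting must end lying on the floor of the recess of its own tray, not propped on a rim or on another piece, released and still. Leave the round screw tin beside them where it is.

Things in the scene. Friction and masses are not known exactly. Their poses are not given: they have to be found in the camera images.
- long_bolt: loose steel hex bolt, 76 mm long, with a nut near its tip, lying flat. Origin on its axis at mid-length, 9.5 mm above the bench; x along the bolt, head at -x. Head and nut: 19 mm across flats, 8 mm thick; nut ends 4 mm short of the tip; it does not roll. Bare shank between them 12 mm thick, 56 mm long, its middle 2 mm from the origin towards the head. 90 g.
- short_bolt_1: One of two alike: loose steel hex bolt, 48 mm long, with a nut near its tip, lying flat. Origin on its axis at mid-length, 9.5 mm above the bench; x along the bolt, head at -x. Head and nut: 19 mm across flats, 8 mm thick; nut ends 4 mm short of the tip; it does not roll. Bare shank between them 12 mm thick, 28 mm long, its middle 2 mm from the origin towards the head. 60 g.
- short_bolt_2: The other of two alike: loose steel hex bolt, 48 mm long, with a nut near its tip, lying flat. Origin on its axis at mid-length, 9.5 mm above the bench; x along the bolt, head at -x. Head and nut: 19 mm across flats, 8 mm thick; nut ends 4 mm short of the tip; it does not roll. Bare shank between them 12 mm thick, 28 mm long, its middle 2 mm from the origin towards the head. 60 g.
- drawer_knob: loose turned dark-wood drawer knob standing on its foot, 26 mm tall; head 30 mm in diameter (widest 14 to 20 mm above the foot), waist 16, foot 23 mm. Origin on its axis at mid-height, 13 mm above the bench; z along the axis. 30 g. It may end upright or on its side.
- long_bolt_tray: fixed grey tray with a 76 mm bolt with nut fastened as a sample on its back ledge; the three trays are else alike. Recess 76 mm (x) by 96 mm (y), floor 4 mm and rims 20 mm above the bench, walls 3 mm. Origin on the bench under the recess's centre; x away from the robot, y left. Ledge 20 mm high at x +38 to +64 mm; samples reach 46 mm above the bench at most.
- short_bolt_tray: fixed grey tray with a 48 mm bolt with nut fastened as a sample on its back ledge; the three trays are else alike. Recess 76 mm (x) by 96 mm (y), floor 4 mm and rims 20 mm above the bench, walls 3 mm. Origin on the bench under the recess's centre; x away from the robot, y left. Ledge 20 mm high at x +38 to +64 mm; samples reach 46 mm above the bench at most. Both short bolts go in this one.
- knob_tray: fixed grey tray with a wooden drawer knob fastened as a sample on its back ledge; the three trays are else alike. Recess 76 mm (x) by 96 mm (y), floor 4 mm and rims 20 mm above the bench, walls 3 mm. Origin on the bench under the recess's centre; x away from the robot, y left. Ledge 20 mm high at x +38 to +64 mm; samples reach 46 mm above the bench at most.
- screw_tin: bystander, loose: small round lidded screw tin, 60 mm in diameter, 42 mm tall, origin at the centre of its underside. To be left where it is.
Mind the look-alikes: they are no part of the job. Several things have the shape of the drawer_knob; the one meant has the colours described above.

How it is judged:
By the outcome, as a careful person would: the job done as asked, in the order asked, and still so for the second after the job is handed in, with the robot touching nothing.
It also fails if it takes over 88 s, if anything falls off the work surface, if the arm or the gripper's body presses on something with over 40 N, if the wrist force passes 120 N, or if a joint passes its speed limit or range.

### The arm

A 6-joint arm with a two-finger parallel gripper is mounted at the origin on the work surface; the furniture and walls round the work are solid. World frame = base frame: x ahead of the robot, y to its left, z up, the work surface at z = 0. Lengths are in m, angles in rad, forces in N, time in s.
With the tool pointing down it reaches from about 0.275 to 0.75 m from the base axis. Payload 10.2 kg.
Tool frame: the origin (TCP) lies on the centre line of the jaws, within the pads' length; the fingertips stand 19 mm ahead of it and the grasp point (between the pads) is the TCP; z points along the fingers, y is the line along which they close (so a half turn about z gives the same grasp; the last joint's range is limited). The gripper opens to 88 mm and grips with 3 to 60 N. Pads are 18 mm wide; open, the fingers measure 123 mm over their backs; the gripper's body (75 mm by 187 mm) begins 45 mm behind the grasp point.
Start: joints at [0.917, 0.313, 1.498, -0, 1.331, -0.223], TCP at [0.219, 0.477, 0.258] pointing down, gripper open.
Joint ranges: [-2.94, 2.94], [-0.97, 2.17], [0.19, 2.56], [-1.23, 4.37], [0.02, 3.11], [-2.88, 2.88]. Speed limits (rad/s): [2.39, 2.39, 3.01, 3.14, 3.14, 3.14].

### API

Orientations are given as a unit quaternion [w, x, y, z].
In Python, from rig import status, cams, workorder gives the robot as it stands. The module is installed in compiled form; this text tells all that it offers.
- The arm moves only by the tool jog_arm, never from a script. Its argument "deltas" is a list of rows, each an object of numbers: "jaw": the finger opening in cm, from 0 to 8.81; "x", "y", "z": the shift along the tool's x, y, z in cm; "ax", "ay", "az": the turn, a rotation vector about the tool's x, y, z in rad. In form: [{"jaw": .., "x": .., "y": .., "z": .., "ax": .., "ay": .., "az": ..}, ...]. A call has 1 to 8 rows; each row shifts and turns the commanded pose from where the row before left it, along the tool's axes as they then stand; what a row does not reach is not made up. A row lasts 1/10 s, in which the tool goes at most 50 mm and 8.59 degrees, less where a joint would pass 70% of its speed; a pose out of reach is approached as far as the arm can. A call with a gripper value outside its range is refused whole. The fingers move at their own pace and stop on an object; the grip force is fixed at half the most. Time passes only in rows, so rows that do not move let the fingers close. It gives the time, the measured TCP pose, the force, the opening and the grip force at its end, in the units of the state.
- status.read_state(): the state, without advancing time (a new reading comes with each control period).
- cams.snapshot(name): name is "scene" or "top"; returns a dict with "img" (480x640x3 uint8, red, green, blue), "depth" (480x640 float32, m along the optical axis (not along the pixel's ray), 0 where there is no reading), "K" (3x3 intrinsics, pixels), "R" (3x3) and "t" (3): a world point X has camera coordinates R X + t. Camera axes: x right, y down, z forward; pixel columns grow to the right and rows downward; lengths in m; the calibration is good to about 2 mm. A picture is of the moment at which its call begins.
- workorder.close_job(): hands the job in; it is judged then, once.
The state is a dict: "time": time; "joint_positions": joint angles; "joint_vel": joint speeds; "joint_torque": joint torques, N m; "position": TCP position; "tcp_rot": TCP orientation; "wrist_force": force on the tool from outside, world axes, zero at the start; "ft_torque": the same for the moment, N m; "finger_gap": finger opening in m; "grip_force": force on a finger pad.
Only numpy, scipy, OpenCV 4.12 (cv2) and the standard library are available. Lean on these libraries where they do the work, as an engineer would, in place of code of your own. Each camera call takes 0.05 s, during which the arm holds its last target. There are 200 camera calls.

## Working session

There is one attempt and no reset: what is moved stays moved. The work goes in short steps, Python scripts to look and compute and a tool call to move; the robot and the scene stay as the last step left them, time stands still between calls to the robot, and variables do not carry over. Pictures are saved under pics/ and viewed, at most 14 in all, crops included, and the job is handed in when it is done.

Besides the shell and the picture viewer there is one more tool, called as name(argument=value, ...), one argument or row to a line, values as JSON. jog_arm: Moves the arm, as the interface text tells. Its arguments: {"type":"object","properties":{"deltas":{"type":"array","items":{"type":"object","properties":{"jaw":{"type":"number"},"x":{"type":"number"},"y":{"type":"number"},"z":{"type":"number"},"ax":{"type":"number"},"ay":{"type":"number"},"az":{"type":"number"}}}}},"required":["deltas"]}

```bash
mkdir -p pics
python3 - <<'E'
from rig import status,cams
import cv2,numpy as np
for n in("top","scene"):
    s=cams.snapshot(n); cv2.imwrite(f"pics/{n}0.png",s["img"][:,:,::-1]); np.savez(n+"0.npz",**s)
    print(n,s["K"].round(1).tolist(),s["R"].round(3).tolist(),s["t"].round(3).tolist())
s=status.read_state();print(s["position"],s["tcp_rot"],s["time"])
E
```

```text
top [[517.1, 0.0, 322.1], [0.0, 517.1, 240.3], [0.0, 0.0, 1.0]] [[0.004, -1.0, -0.011], [-0.997, -0.003, -0.074], [0.074, 0.012, -0.997]] [0.214, 0.408, 1.02]
scene [[545.1, 0.0, 317.2], [0.0, 545.1, 226.8], [0.0, 0.0, 1.0]] [[-0.842, -0.54, 0.0], [-0.275, 0.429, -0.861], [0.464, -0.725, -0.509]] [0.498, 0.042, 0.938]
[0.2191318  0.47688466 0.25725134] [-2.23956923e-04  2.13716104e-01  9.76895665e-01 -4.86549098e-04] 0.1
```

View pics/top0.png

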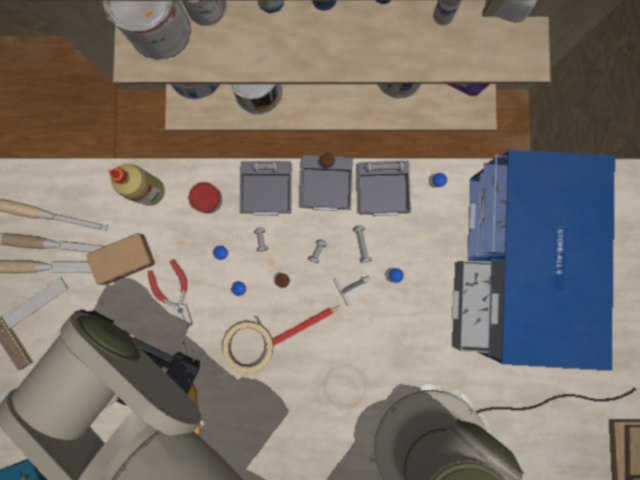

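View pics/scene0.png

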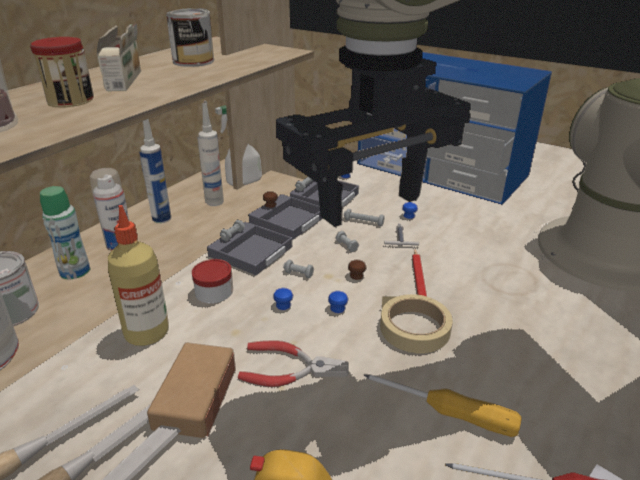

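Top view: the short bolts are at (261,239) and (317,251), the long bolt at (362,243) and the brown knob at (282,281). The trays are at (266,187) for short bolts, (326,187) for the knob and (384,187) for the long bolt. The tin is at (205,197). Blue knobs are look-alikes.

```bash
cat > h.py <<'E'
import numpy as np,cv2
def pt(s,u,v,z):
    d=s["R"].T@np.linalg.inv(s["K"])@np.array([u,v,1.]); c=-s["R"].T@s["t"]
    return c+d*(z-c[2])/d[2]
def dpt(s,u,v):
    return s["R"].T@(np.linalg.inv(s["K"])@np.array([u,v,1.])*s["depth"][int(v),int(u)]-s["t"])
E
python3 - <<'E'
from h import *
s=dict(np.load("top0.npz")); im=s["img"]; D=s["depth"]
vv,uu=np.mgrid[:480,:640]
P=(np.linalg.inv(s["K"])@np.stack([uu,vv,uu*0+1]).reshape(3,-1)*D.reshape(1,-1)-s["t"][:,None]).T@s["R"]
Z=P[:,2].reshape(480,640); 
for n,(u0,v0,u1,v1),zp in [("s1",(250,222,274,256),.0095),("s2",(303,236,332,266),.0095),("long",(350,222,375,266),.0095),("knob",(272,270,293,292),.017)]:
    z=Z[v0:v1,u0:u1]; g=im[v0:v1,u0:u1].astype(int)
    print(n,"zmax",z.max().round(3), "zmed",np.median(z).round(3))
    bg=np.median(g.reshape(-1,3),0); m=(z>.005)
    mc=(np.abs(g-bg).sum(2)>70)
    for nm,M in(("z",m),("c",mc)):
        k,l,st,ce=cv2.connectedComponentsWithStats(M.astype(np.uint8)); i=1+np.argmax(st[1:,4])
        v,u=np.nonzero(l==i); X=np.array([pt(s,a+u0,b+v0,zp)[:2] for a,b in zip(u,v)])
        (r)=cv2.minAreaRect((X*1000).astype(np.float32))
        w,V=np.linalg.eigh(np.cov(X.T)); a=V[:,1]
        print(nm,len(u),"mean",X.mean(0).round(4),"rect",np.round(r[0],1),np.round(r[1],1),"ang",np.arctan2(a[1],a[0]).round(3))
for n,u,v in[("t1",266,190),("t2",326,187),("t3",384,190)]:
    # tray mask: grey/dark
    m=(np.abs(im.astype(int)-im[v,u].astype(int)).sum(2)<60)
    k,l=cv2.connectedComponents(m.astype(np.uint8)); M=l==l[v,u]; ys,xs=np.nonzero(M)
    print(n,xs.min(),xs.max(),ys.min(),ys.max(), "ctr",pt(s,u,v,.004).round(4), dpt(s,u,v).round(4))
for u,v in[(330,125),(330,75),(205,197),(330,145)]: print(u,v,dpt(s,u,v).round(3))
b=im[150:300,180:420][:,:,::-1]; cv2.imwrite("pics/c0.png",cv2.resize(b,None,fx=3.3,fy=3.3,interpolation=2))
E
```

```text
s1 zmax 1.049 zmed 0.001
z 187 mean [0.4097 0.3382] rect [410.1 338.4] [49.  22.6] ang -2.972
c 211 mean [0.4092 0.3401] rect [409.9 339.7] [49.6 23. ] ang -2.987
s2 zmax 1.049 zmed 0.001
z 178 mean [0.3868 0.2231] rect [387.4 223.2] [21.7 47.9] ang 2.715
c 218 mean [0.3868 0.2254] rect [387.1 225.3] [24.4 48.7] ang 2.685
long zmax 1.049 zmed 0.002
z 257 mean [0.4014 0.1339] rect [401.7 134.3] [76.3 21.5] ang -2.924
c 337 mean [0.4014 0.1364] rect [401.8 136.1] [77.2 25. ] ang -2.928
knob zmax 1.049 zmed 0.002
z 168 mean [0.3267 0.2937] rect [326.5 293.6] [25.9 25.9] ang 1.929
c 199 mean [0.328  0.2959] rect [328.5 295.7] [29.8 30. ] ang 1.0
t1 240 291 161 213 ctr [0.5108 0.3304 0.004 ] [0.5103 0.33   0.0071]
t2 257 354 156 209 ctr [0.5173 0.2077 0.004 ] [0.5173 0.2077 0.0041]
t3 356 410 161 215 ctr [0.5114 0.0894 0.004 ] [0.5112 0.0895 0.0049]
330 125 [ 0.846  0.198 -0.656]
330 75 [ 0.847  0.2   -0.23 ]
205 197 [0.49  0.447 0.04 ]
330 145 [ 0.798  0.198 -0.737]
```

View pics/c0.png

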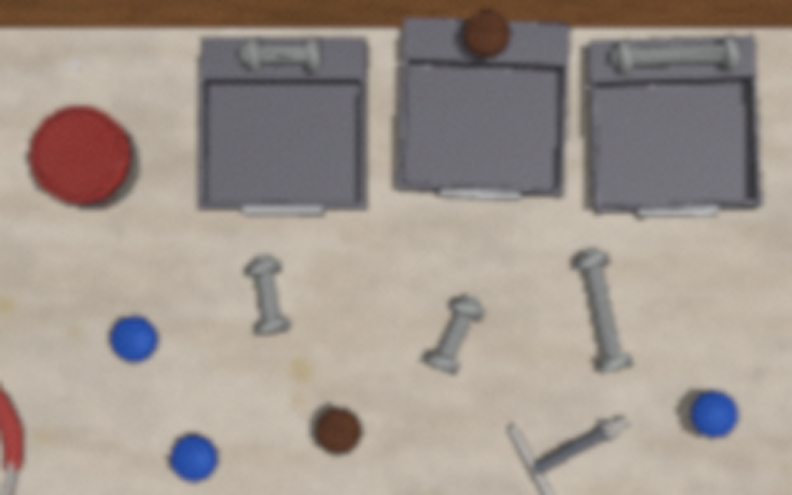

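```bash
cat >> h.py <<'E'
import json
from rig import status
from scipy.spatial.transform import Rotation as Ro
def go(*wps):
    """wps: (x,y,z,closing angle or None,rows,jaw cm)"""
    s=status.read_state(); q=s["tcp_rot"]; p=np.array(s["position"]); R=Ro.from_quat(np.r_[q[1:],q[0]])
    Y=R.as_matrix()[:,1]; a=np.arctan2(Y[1],Y[0]); print("at",p.round(4),"ang",a.round(3),"tilt z",R.as_matrix()[:,2].round(3),"gap",round(s["finger_gap"],4),"t",s["time"])
    for x,y,z,b,n,j in wps:
        t=a if b is None else b; d=(t-a+np.pi/2)%np.pi-np.pi/2; v=(np.array([x,y,z])-p)/n*100; rows=[]
        for i in range(n):
            xt=np.array([np.sin(a),-np.cos(a)])*-1; yt=np.array([np.cos(a),np.sin(a)])
            rows.append(dict(jaw=j,x=round(float(v[:2]@xt),2),y=round(float(v[:2]@yt),2),z=round(float(-v[2]),2),az=round(-d/n,3))); a+=d/n
        p=np.array([x,y,z]); print(json.dumps(rows).replace('"',''))
E
python3 - <<'E'
from h import *
s=dict(np.load("top0.npz"))
for n,u,v in[("t1",265.8,193.9),("t2",325.5,188.5),("t3",384,194.5)]: print(n,pt(s,u,v,.02).round(4))
for e in[(255,203.9,0),]: pass
# tray yaw from front rim
for n,a,b in[("t1",(200,208),(366,208)),("t2",(397,188),(563,195)),("t3",(592,210),(760,205))]:
    A,B=[pt(s,180+p[0]/3.3,150+p[1]/3.3,.02) for p in(a,b)]; d=A-B; print(n,"yaw of y axis",np.arctan2(-d[0],d[1]).round(3),np.hypot(*d[:2]).round(4))
go((.409,.339,.10,1.731,7,5),(.409,.339,.021,None,4,5))
E
```

```text
t1 [0.5001 0.3287 0.02  ]
t2 [0.5114 0.2087 0.02  ]
t3 [0.4995 0.0912 0.02  ]
t1 yaw of y axis 0.003 0.1011
t2 yaw of y axis -0.04 0.101
t3 yaw of y axis 0.033 0.1018
at [0.2191 0.4769 0.2573] ang 1.14 tilt z [-0.001 -0.001 -1.   ] gap 0.088 t 0.1
[{jaw: 5, x: -3.29, y: -0.66, z: 2.25, az: -0.084}, {jaw: 5, x: -3.22, y: -0.93, z: 2.25, az: -0.084}, {jaw: 5, x: -3.13, y: -1.2, z: 2.25, az: -0.084}, {jaw: 5, x: -3.02, y: -1.46, z: 2.25, az: -0.084}, {jaw: 5, x: -2.88, y: -1.71, z: 2.25, az: -0.084}, {jaw: 5, x: -2.73, y: -1.95, z: 2.25, az: -0.084}, {jaw: 5, x: -2.56, y: -2.17, z: 2.25, az: -0.084}]
[{jaw: 5, x: 0.0, y: 0.0, z: 1.98, az: -0.0}, {jaw: 5, x: 0.0, y: 0.0, z: 1.98, az: -0.0}, {jaw: 5, x: 0.0, y: 0.0, z: 1.98, az: -0.0}, {jaw: 5, x: 0.0, y: 0.0, z: 1.98, az: -0.0}]
```

jog_arm(
  deltas=[
    {"jaw":5,"x":-3.3,"y":-0.7,"z":2.2,"az":-0.084},
    {"jaw":5,"x":-3.2,"y":-0.9,"z":2.2,"az":-0.084},
    {"jaw":5,"x":-3.1,"y":-1.2,"z":2.2,"az":-0.084},
    {"jaw":5,"x":-3.0,"y":-1.5,"z":2.2,"az":-0.084},
    {"jaw":5,"x":-2.9,"y":-1.7,"z":2.2,"az":-0.084},
    {"jaw":5,"x":-2.7,"y":-1.9,"z":2.2,"az":-0.084},
    {"jaw":5,"x":-2.6,"y":-2.2,"z":2.2,"az":-0.084},
    {"jaw":5},
  ],
)

```text
invalid input
```

Run:
```python
from h import *
from rig import cams
for n in("scene","top"):
    s=cams.snapshot(n); np.savez(n+"1.npz",**s)
    if n=="scene": cv2.imwrite("pics/s1.png",cv2.resize(s["img"][130:330,200:450,::-1],None,fx=3,fy=3,interpolation=2))
go((.409,.339,.10,1.731,2,5),(.409,.339,.021,None,4,5))
```

```text
at [0.2192 0.4769 0.2574] ang 1.14 tilt z [-0.    -0.001 -1.   ] gap 0.0881 t 0.2
[{jaw: 5, x: -11.5, y: -2.3, z: 7.87, az: -0.296}, {jaw: 5, x: -10.33, y: -5.55, z: 7.87, az: -0.296}]
[{jaw: 5, x: 0.0, y: 0.0, z: 1.98, az: -0.0}, {jaw: 5, x: 0.0, y: 0.0, z: 1.98, az: -0.0}, {jaw: 5, x: 0.0, y: 0.0, z: 1.98, az: -0.0}, {jaw: 5, x: 0.0, y: 0.0, z: 1.98, az: -0.0}]
```

View pics/s1.png

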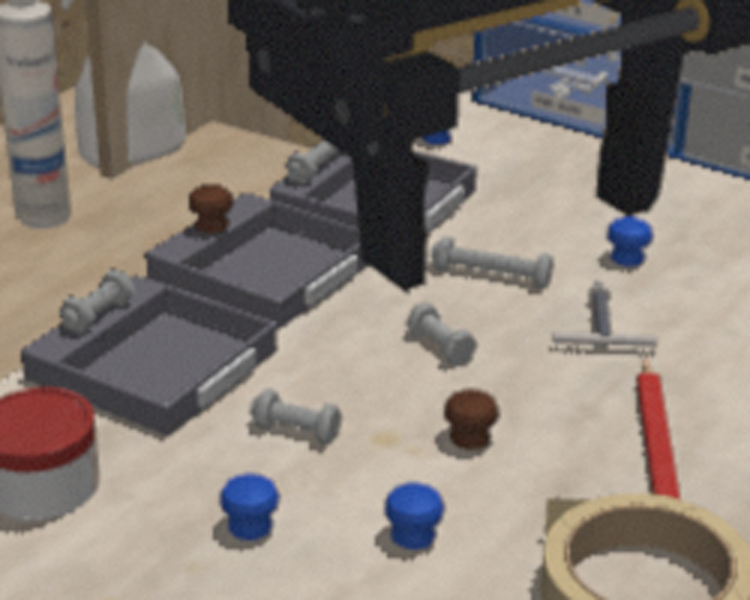

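The picture shows the scene unchanged because the move was refused. The likely cause is that rows need all seven numbers.

jog_arm(
  deltas=[
    {"jaw":5,"x":-3.3,"y":-0.7,"z":2.2,"ax":0,"ay":0,"az":-0.084},
    {"jaw":5,"x":-3.2,"y":-0.9,"z":2.2,"ax":0,"ay":0,"az":-0.084},
    {"jaw":5,"x":-3.1,"y":-1.2,"z":2.2,"ax":0,"ay":0,"az":-0.084},
    {"jaw":5,"x":-3.0,"y":-1.5,"z":2.2,"ax":0,"ay":0,"az":-0.084},
    {"jaw":5,"x":-2.9,"y":-1.7,"z":2.2,"ax":0,"ay":0,"az":-0.084},
    {"jaw":5,"x":-2.7,"y":-1.9,"z":2.2,"ax":0,"ay":0,"az":-0.084},
    {"jaw":5,"x":-2.6,"y":-2.2,"z":2.2,"ax":0,"ay":0,"az":-0.084},
    {"jaw":5,"x":0,"y":0,"z":0,"ax":0,"ay":0,"az":0},
  ],
)

```text
time: 1.0
position: [0.4101, 0.3362, 0.1011]
tcp_rot: [-0.002, -0.078, 0.997, -0.001]
wrist_force: [-1.6, 0.0, 0.3]
finger_gap: 0.05
grip_force: 0.0
```

Run:
```python
from h import *
from rig import cams
s=cams.snapshot("scene"); np.savez("scene1.npz",**s)
cv2.imwrite("pics/s2.png",cv2.resize(s["img"][130:330,200:450,::-1],None,fx=3,fy=3,interpolation=2))
go((.409,.339,.10,1.731,1,5),(.409,.339,.021,None,4,5))
```

```text
at [0.4091 0.3376 0.1025] ang 1.725 tilt z [-0.002 -0.001 -1.   ] gap 0.0504 t 1.05
[{jaw: 5, x: -0.02, y: 0.13, z: 0.25, az: -0.006}]
[{jaw: 5, x: 0.0, y: 0.0, z: 1.98, az: -0.0}, {jaw: 5, x: 0.0, y: 0.0, z: 1.98, az: -0.0}, {jaw: 5, x: 0.0, y: 0.0, z: 1.98, az: -0.0}, {jaw: 5, x: 0.0, y: 0.0, z: 1.98, az: -0.0}]
```

View pics/s2.png

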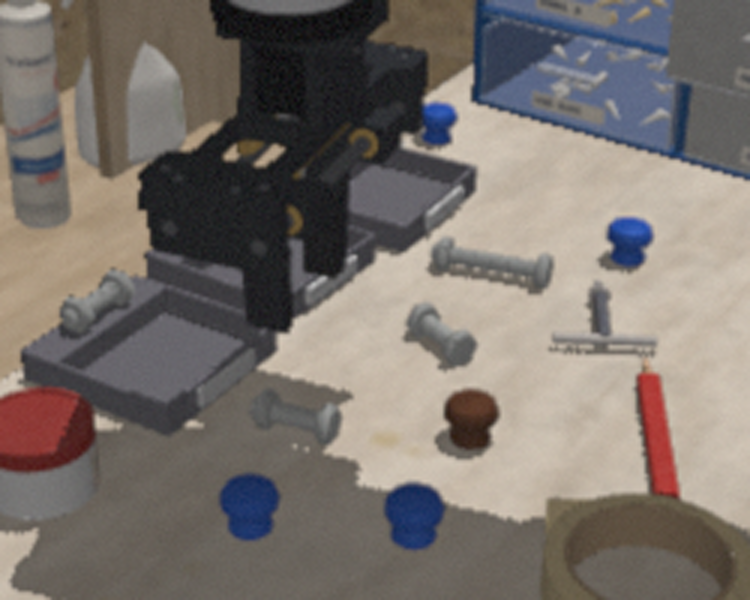

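The gripper now hovers over short bolt 1 at crop (295,415).

jog_arm(
  deltas=[
    {"jaw":5,"x":0,"y":0.1,"z":2.5,"ax":0,"ay":0,"az":0},
    {"jaw":5,"x":0,"y":0,"z":2.5,"ax":0,"ay":0,"az":0},
    {"jaw":5,"x":0,"y":0,"z":2.0,"ax":0,"ay":0,"az":0},
    {"jaw":5,"x":0,"y":0,"z":1.1,"ax":0,"ay":0,"az":0},
    {"jaw":5,"x":0,"y":0,"z":0,"ax":0,"ay":0,"az":0},
    {"jaw":0.5,"x":0,"y":0,"z":0,"ax":0,"ay":0,"az":0},
    {"jaw":0.5,"x":0,"y":0,"z":0,"ax":0,"ay":0,"az":0},
    {"jaw":0.5,"x":0,"y":0,"z":0,"ax":0,"ay":0,"az":0},
  ],
)

```text
time: 1.85
position: [0.4088, 0.3401, 0.0236]
tcp_rot: [0.001, -0.078, 0.997, 0.0]
wrist_force: [0.6, 0.0, 0.3]
finger_gap: 0.0282
grip_force: 0.0
```

jog_arm(
  deltas=[
    {"jaw":0.5,"x":0,"y":0,"z":0,"ax":0,"ay":0,"az":0},
    {"jaw":0.5,"x":0,"y":0,"z":0,"ax":0,"ay":0,"az":0},
    {"jaw":0.5,"x":0,"y":0,"z":0,"ax":0,"ay":0,"az":0},
  ],
)

```text
time: 2.15
position: [0.4086, 0.3398, 0.023]
tcp_rot: [0.0, -0.078, 0.997, 0.0]
wrist_force: [-0.4, 0.1, 2.1]
finger_gap: 0.0106
grip_force: 30.0
```

Run:
```python
from h import *
go((.409,.339,.08,None,3,.5),(.498,.3485,.08,1.574,3,.5),(.498,.3485,.0255,None,3,.5))
```

```text
at [0.4086 0.3398 0.023 ] ang 1.728 tilt z [ 0.  0. -1.] gap 0.0106 t 2.15
[{jaw: 0.5, x: -0.01, y: -0.03, z: -1.9, az: -0.0}, {jaw: 0.5, x: -0.01, y: -0.03, z: -1.9, az: -0.0}, {jaw: 0.5, x: -0.01, y: -0.03, z: -1.9, az: -0.0}]
[{jaw: 0.5, x: -2.98, y: -0.15, z: -0.0, az: 0.051}, {jaw: 0.5, x: -2.98, y: 0.0, z: -0.0, az: 0.051}, {jaw: 0.5, x: -2.98, y: 0.15, z: -0.0, az: 0.051}]
[{jaw: 0.5, x: 0.0, y: 0.0, z: 1.82, az: -0.0}, {jaw: 0.5, x: 0.0, y: 0.0, z: 1.82, az: -0.0}, {jaw: 0.5, x: 0.0, y: 0.0, z: 1.82, az: -0.0}]
```

jog_arm(
  deltas=[
    {"jaw":0.5,"x":0,"y":0,"z":-2,"ax":0,"ay":0,"az":0},
    {"jaw":0.5,"x":0,"y":0,"z":-2.2,"ax":0,"ay":0,"az":0},
    {"jaw":0.5,"x":0,"y":0,"z":-1.5,"ax":0,"ay":0,"az":0},
    {"jaw":0.5,"x":-2.0,"y":-0.1,"z":0,"ax":0,"ay":0,"az":0.051},
    {"jaw":0.5,"x":-2.5,"y":0,"z":0,"ax":0,"ay":0,"az":0.051},
    {"jaw":0.5,"x":-2.5,"y":0.1,"z":0,"ax":0,"ay":0,"az":0.051},
    {"jaw":0.5,"x":-1.9,"y":0,"z":0,"ax":0,"ay":0,"az":0},
    {"jaw":0.5,"x":0,"y":0,"z":0,"ax":0,"ay":0,"az":0},
  ],
)

```text
time: 2.95
position: [0.4987, 0.3467, 0.0794]
tcp_rot: [0.0, -0.001, 1.0, 0.0]
wrist_force: [-1.2, 0.5, -0.4]
finger_gap: 0.0103
grip_force: 30.0
```

Run:
```python
from h import *
from rig import cams
s=cams.snapshot("scene"); np.savez("scene2.npz",**s)
cv2.imwrite("pics/s3.png",cv2.resize(s["img"][130:330,200:450,::-1],None,fx=3,fy=3,interpolation=2))
go((.498,.3485,.0275,1.574,3,.5))
```

```text
at [0.4972 0.3467 0.0792] ang 1.574 tilt z [-0.001 -0.    -1.   ] gap 0.0103 t 3.0
[{jaw: 0.5, x: -0.03, y: 0.06, z: 1.72, az: 0.0}, {jaw: 0.5, x: -0.03, y: 0.06, z: 1.72, az: 0.0}, {jaw: 0.5, x: -0.03, y: 0.06, z: 1.72, az: 0.0}]
```

View pics/s3.png

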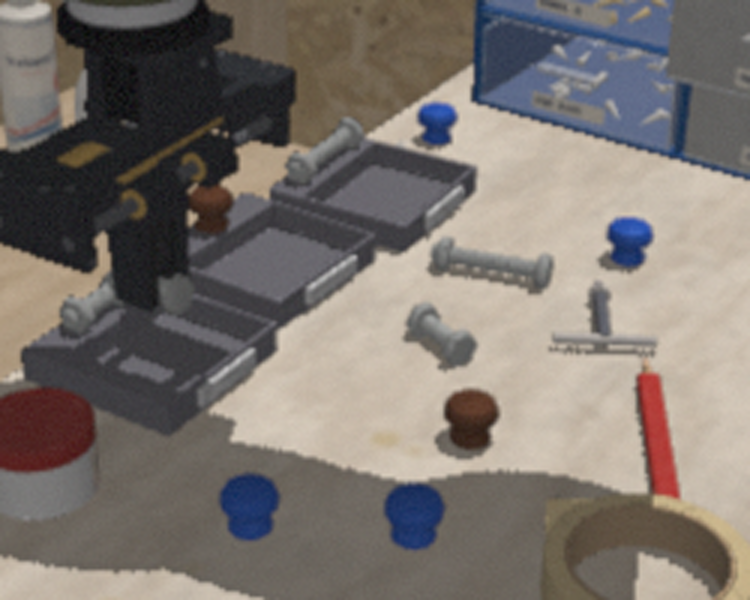

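The bolt is held over the left tray, around crop (175,290). Next I lower and release it.

jog_arm(
  deltas=[
    {"jaw":0.5,"x":-0.1,"y":0.15,"z":1.8,"ax":0,"ay":0,"az":0},
    {"jaw":0.5,"x":0,"y":0,"z":1.8,"ax":0,"ay":0,"az":0},
    {"jaw":0.5,"x":0,"y":0,"z":1.1,"ax":0,"ay":0,"az":0},
    {"jaw":0.5,"x":0,"y":0,"z":0.5,"ax":0,"ay":0,"az":0},
    {"jaw":0.5,"x":0,"y":0,"z":0,"ax":0,"ay":0,"az":0},
    {"jaw":1.7,"x":0,"y":0,"z":0,"ax":0,"ay":0,"az":0},
    {"jaw":1.7,"x":0,"y":0,"z":0,"ax":0,"ay":0,"az":0},
    {"jaw":1.7,"x":0,"y":0,"z":0,"ax":0,"ay":0,"az":0},
  ],
)

```text
time: 3.8
position: [0.4983, 0.3486, 0.0281]
tcp_rot: [0.0, -0.002, 1.0, 0.0]
wrist_force: [-0.3, 1.0, -0.1]
finger_gap: 0.0171
grip_force: 0.0
```

jog_arm(
  deltas=[
    {"jaw":1.7,"x":0,"y":0,"z":-1,"ax":0,"ay":0,"az":0},
    {"jaw":1.7,"x":0,"y":0,"z":-2.5,"ax":0,"ay":0,"az":0},
    {"jaw":5,"x":0,"y":0,"z":-2.5,"ax":0,"ay":0,"az":0},
  ],
)

```text
time: 4.1
position: [0.498, 0.3485, 0.089]
tcp_rot: [-0.0, -0.002, 1.0, -0.0]
wrist_force: [-0.9, 0.2, 0.5]
finger_gap: 0.0229
grip_force: 0.0
```

Run:
```python
from h import *
go((.387,.2245,.085,2.69-1.5708,5,5),(.387,.2245,.023,None,3,5))
```

```text
at [0.498  0.3485 0.089 ] ang 1.575 tilt z [-0. -0. -1.] gap 0.0229 t 4.1
[{jaw: 5, x: 2.23, y: -2.47, z: 0.08, az: 0.091}, {jaw: 5, x: 2.0, y: -2.66, z: 0.08, az: 0.091}, {jaw: 5, x: 1.75, y: -2.83, z: 0.08, az: 0.091}, {jaw: 5, x: 1.48, y: -2.98, z: 0.08, az: 0.091}, {jaw: 5, x: 1.2, y: -3.1, z: 0.08, az: 0.091}]
[{jaw: 5, x: 0.0, y: 0.0, z: 2.07, az: -0.0}, {jaw: 5, x: 0.0, y: 0.0, z: 2.07, az: -0.0}, {jaw: 5, x: 0.0, y: 0.0, z: 2.07, az: -0.0}]
```

jog_arm(
  deltas=[
    {"jaw":5,"x":2.2,"y":-2.5,"z":0,"ax":0,"ay":0,"az":0.091},
    {"jaw":5,"x":2.0,"y":-2.7,"z":0,"ax":0,"ay":0,"az":0.091},
    {"jaw":5,"x":1.7,"y":-2.8,"z":0,"ax":0,"ay":0,"az":0.091},
    {"jaw":5,"x":1.5,"y":-3.0,"z":0,"ax":0,"ay":0,"az":0.091},
    {"jaw":5,"x":1.2,"y":-3.1,"z":0.4,"ax":0,"ay":0,"az":0.091},
    {"jaw":5,"x":0,"y":0,"z":0,"ax":0,"ay":0,"az":0},
    {"jaw":5,"x":0,"y":0,"z":0,"ax":0,"ay":0,"az":0},
  ],
)

```text
time: 4.8
position: [0.3884, 0.2241, 0.0847]
tcp_rot: [0.001, 0.223, 0.975, 0.0]
wrist_force: [0.2, -0.0, 0.9]
finger_gap: 0.0499
grip_force: 0.0
```

Run:
```python
from h import *
from rig import cams
s=cams.snapshot("scene"); np.savez("scene3.npz",**s)
cv2.imwrite("pics/s4.png",cv2.resize(s["img"][130:330,200:450,::-1],None,fx=3,fy=3,interpolation=2))
go((.387,.2245,.023,2.69-1.5708,3,5))
```

```text
at [0.3888 0.2244 0.0846] ang 1.121 tilt z [ 0.002  0.001 -1.   ] gap 0.0501 t 4.85
[{jaw: 5, x: 0.05, y: -0.02, z: 2.05, az: 0.0}, {jaw: 5, x: 0.05, y: -0.02, z: 2.05, az: 0.0}, {jaw: 5, x: 0.05, y: -0.02, z: 2.05, az: 0.0}]
```

View pics/s4.png

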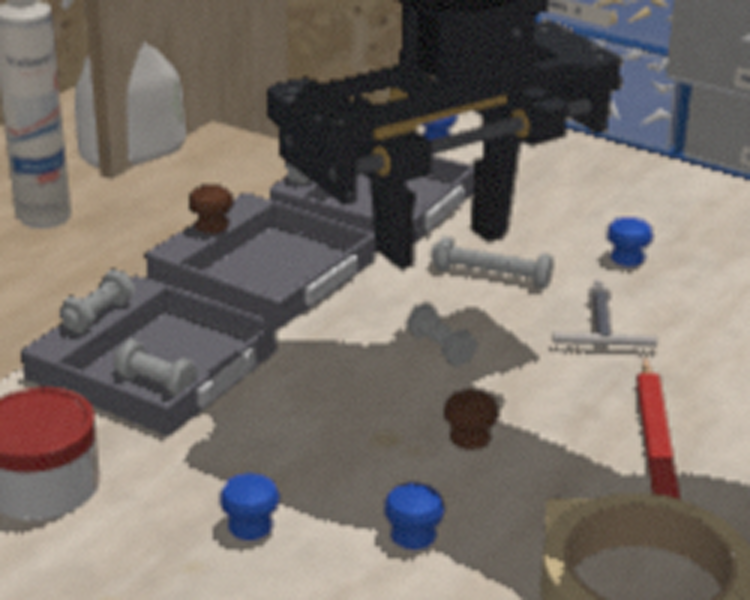

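Short bolt 1 lies in its tray at crop (155,365). The gripper is over short bolt 2 at (440,335).

jog_arm(
  deltas=[
    {"jaw":5,"x":0.15,"y":0,"z":2.3,"ax":0,"ay":0,"az":0},
    {"jaw":5,"x":0,"y":0,"z":2.4,"ax":0,"ay":0,"az":0},
    {"jaw":5,"x":0,"y":0,"z":1.5,"ax":0,"ay":0,"az":0},
    {"jaw":5,"x":0,"y":0,"z":0,"ax":0,"ay":0,"az":0},
    {"jaw":0.5,"x":0,"y":0,"z":0,"ax":0,"ay":0,"az":0},
    {"jaw":0.5,"x":0,"y":0,"z":0,"ax":0,"ay":0,"az":0},
    {"jaw":0.5,"x":0,"y":0,"z":0,"ax":0,"ay":0,"az":0},
    {"jaw":0.5,"x":0,"y":0,"z":0,"ax":0,"ay":0,"az":0},
  ],
)

```text
time: 5.65
position: [0.3866, 0.2248, 0.022]
tcp_rot: [0.0, 0.223, 0.975, 0.0]
wrist_force: [0.2, -0.2, -0.2]
finger_gap: 0.0202
grip_force: 0.0
```

jog_arm(
  deltas=[
    {"jaw":0.5,"x":0,"y":0,"z":0,"ax":0,"ay":0,"az":0},
    {"jaw":0.5,"x":0,"y":0,"z":0,"ax":0,"ay":0,"az":0},
    {"jaw":0.5,"x":0,"y":0,"z":-1.5,"ax":0,"ay":0,"az":0},
    {"jaw":0.5,"x":0,"y":0,"z":-2.5,"ax":0,"ay":0,"az":0},
    {"jaw":0.5,"x":0,"y":0,"z":-2,"ax":0,"ay":0,"az":0},
    {"jaw":0.5,"x":0,"y":0,"z":0,"ax":0,"ay":0,"az":0},
  ],
)

```text
time: 6.25
position: [0.3874, 0.225, 0.0835]
tcp_rot: [0.002, 0.223, 0.975, 0.001]
wrist_force: [-0.4, -0.4, -0.8]
finger_gap: 0.0105
grip_force: 30.0
```

Run:
```python
from h import *
from rig import cams
s=cams.snapshot("top"); np.savez("top2.npz",**s)
t=dict(np.load("scene3.npz"))
for p in [(118,360),(190,380)]: print("bolt1 ends ~",pt(t,200+p[0]/3,130+p[1]/3,.0135).round(4))
go((.498,.309,.083,1.574,5,.5))
```

```text
bolt1 ends ~ [0.5212 0.353  0.0135]
bolt1 ends ~ [0.4749 0.3473 0.0135]
at [0.3867 0.2248 0.0821] ang 1.12 tilt z [ 0.002  0.    -1.   ] gap 0.0104 t 6.3
[{jaw: 0.5, x: -1.27, y: 2.49, z: -0.02, az: -0.091}, {jaw: 0.5, x: -1.49, y: 2.36, z: -0.02, az: -0.091}, {jaw: 0.5, x: -1.7, y: 2.22, z: -0.02, az: -0.091}, {jaw: 0.5, x: -1.89, y: 2.05, z: -0.02, az: -0.091}, {jaw: 0.5, x: -2.07, y: 1.87, z: -0.02, az: -0.091}]
```

jog_arm(
  deltas=[
    {"jaw":0.5,"x":-1.3,"y":2.5,"z":0,"ax":0,"ay":0,"az":-0.091},
    {"jaw":0.5,"x":-1.5,"y":2.4,"z":0,"ax":0,"ay":0,"az":-0.091},
    {"jaw":0.5,"x":-1.7,"y":2.2,"z":0,"ax":0,"ay":0,"az":-0.091},
    {"jaw":0.5,"x":-1.9,"y":2.0,"z":0,"ax":0,"ay":0,"az":-0.091},
    {"jaw":0.5,"x":-2.1,"y":1.9,"z":0,"ax":0,"ay":0,"az":-0.091},
    {"jaw":0.5,"x":0,"y":0,"z":0,"ax":0,"ay":0,"az":0},
    {"jaw":0.5,"x":0,"y":0,"z":0,"ax":0,"ay":0,"az":0},
  ],
)

```text
time: 7.0
position: [0.4976, 0.3085, 0.0799]
tcp_rot: [-0.001, -0.002, 1.0, -0.001]
wrist_force: [-0.1, 0.4, 0.7]
finger_gap: 0.0104
grip_force: 30.0
```

Run:
```python
from h import *
go((.498,.3085,.027,1.574,3,.5))
```

```text
at [0.4976 0.3085 0.0799] ang 1.574 tilt z [-0.003 -0.001 -1.   ] gap 0.0104 t 7.0
[{jaw: 0.5, x: -0.01, y: 0.0, z: 1.76, az: 0.0}, {jaw: 0.5, x: -0.01, y: 0.0, z: 1.76, az: 0.0}, {jaw: 0.5, x: -0.01, y: 0.0, z: 1.76, az: 0.0}]
```

jog_arm(
  deltas=[
    {"jaw":0.5,"x":0,"y":0,"z":1.8,"ax":0,"ay":0,"az":0},
    {"jaw":0.5,"x":0,"y":0,"z":1.8,"ax":0,"ay":0,"az":0},
    {"jaw":0.5,"x":0,"y":0,"z":1.2,"ax":0,"ay":0,"az":0},
    {"jaw":0.5,"x":0,"y":0,"z":0.5,"ax":0,"ay":0,"az":0},
    {"jaw":0.5,"x":0,"y":0,"z":0,"ax":0,"ay":0,"az":0},
    {"jaw":1.6,"x":0,"y":0,"z":0,"ax":0,"ay":0,"az":0},
    {"jaw":1.6,"x":0,"y":0,"z":0,"ax":0,"ay":0,"az":0},
    {"jaw":1.6,"x":0,"y":0,"z":0,"ax":0,"ay":0,"az":0},
  ],
)

```text
time: 7.8
position: [0.4987, 0.3089, 0.0293]
tcp_rot: [0.001, -0.002, 1.0, 0.0]
wrist_force: [0.7, 0.3, 0.2]
finger_gap: 0.0161
grip_force: 0.0
```

jog_arm(
  deltas=[
    {"jaw":1.6,"x":0,"y":0,"z":-1,"ax":0,"ay":0,"az":0},
    {"jaw":1.6,"x":0,"y":0,"z":-2.5,"ax":0,"ay":0,"az":0},
    {"jaw":6,"x":0,"y":0,"z":-2.5,"ax":0,"ay":0,"az":0},
  ],
)

```text
time: 8.1
position: [0.4984, 0.3088, 0.0901]
tcp_rot: [-0.0, -0.002, 1.0, -0.0]
wrist_force: [0.4, 1.0, -0.2]
finger_gap: 0.0221
grip_force: 0.0
```

Run:
```python
from h import *
go((.3275,.295,.085,1.531,5,6),(.3275,.295,.023,None,3,6))
```

```text
at [0.4984 0.3088 0.0901] ang 1.575 tilt z [-0. -0. -1.] gap 0.0221 t 8.1
[{jaw: 6, x: 3.42, y: -0.26, z: 0.1, az: 0.009}, {jaw: 6, x: 3.42, y: -0.29, z: 0.1, az: 0.009}, {jaw: 6, x: 3.41, y: -0.32, z: 0.1, az: 0.009}, {jaw: 6, x: 3.41, y: -0.35, z: 0.1, az: 0.009}, {jaw: 6, x: 3.41, y: -0.38, z: 0.1, az: 0.009}]
[{jaw: 6, x: 0.0, y: 0.0, z: 2.07, az: -0.0}, {jaw: 6, x: 0.0, y: 0.0, z: 2.07, az: -0.0}, {jaw: 6, x: 0.0, y: 0.0, z: 2.07, az: -0.0}]
```

jog_arm(
  deltas=[
    {"jaw":5.5,"x":3.4,"y":-0.3,"z":0,"ax":0,"ay":0,"az":0.009},
    {"jaw":5.5,"x":3.4,"y":-0.3,"z":0,"ax":0,"ay":0,"az":0.009},
    {"jaw":5.5,"x":3.4,"y":-0.3,"z":0,"ax":0,"ay":0,"az":0.009},
    {"jaw":5.5,"x":3.4,"y":-0.3,"z":0,"ax":0,"ay":0,"az":0.009},
    {"jaw":5.5,"x":3.4,"y":-0.4,"z":0.5,"ax":0,"ay":0,"az":0.009},
    {"jaw":5.5,"x":0,"y":0,"z":0,"ax":0,"ay":0,"az":0},
    {"jaw":5.5,"x":0,"y":0,"z":0,"ax":0,"ay":0,"az":0},
  ],
)

```text
time: 8.8
position: [0.3289, 0.2955, 0.0846]
tcp_rot: [0.001, 0.02, 1.0, 0.0]
wrist_force: [0.5, 0.1, 0.8]
finger_gap: 0.0547
grip_force: 0.0
```

Run:
```python
from h import *
from rig import cams
s=cams.snapshot("scene")
cv2.imwrite("pics/s5.png",cv2.resize(s["img"][130:330,200:450,::-1],None,fx=3,fy=3,interpolation=2))
# knob via scene view: head-middle pixel at 17 mm
t=dict(np.load("scene3.npz")); print("knob check",pt(t,200+471/3,130+407/3,.017).round(4))
go((.3275,.295,.023,1.531,3,6))
```

```text
knob check [0.3297 0.2912 0.017 ]
at [0.3295 0.2956 0.0846] ang 1.53 tilt z [ 0.002  0.001 -1.   ] gap 0.055 t 8.85
[{jaw: 6, x: 0.07, y: -0.02, z: 2.05, az: -0.0}, {jaw: 6, x: 0.07, y: -0.02, z: 2.05, az: -0.0}, {jaw: 6, x: 0.07, y: -0.02, z: 2.05, az: -0.0}]
```

View pics/s5.png

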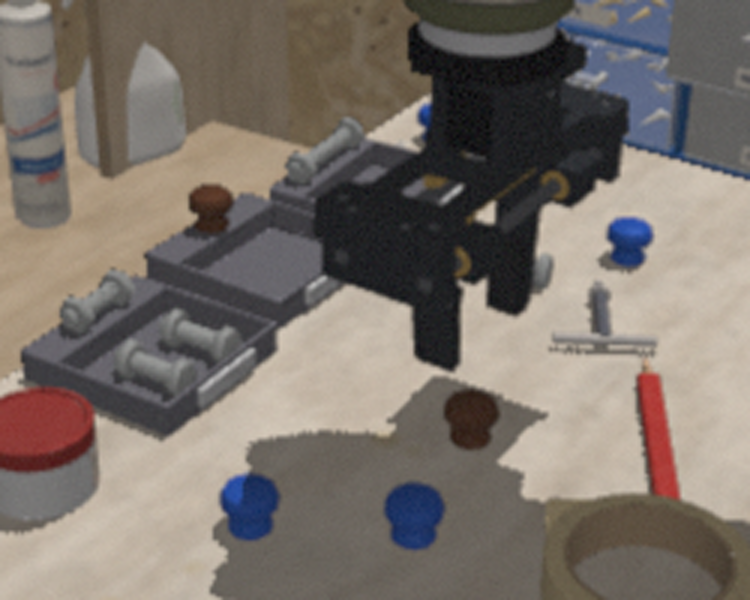

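Both short bolts lie on the tray floor at (155,365) and (200,335). The brown knob at (470,415) is under the gripper.

jog_arm(
  deltas=[
    {"jaw":5.5,"x":0.1,"y":-0.2,"z":2.3,"ax":0,"ay":0,"az":0},
    {"jaw":5.5,"x":0,"y":0,"z":2.4,"ax":0,"ay":0,"az":0},
    {"jaw":5.5,"x":0,"y":0,"z":1.4,"ax":0,"ay":0,"az":0},
    {"jaw":5.5,"x":0,"y":0,"z":0,"ax":0,"ay":0,"az":0},
    {"jaw":2.0,"x":0,"y":0,"z":0,"ax":0,"ay":0,"az":0},
    {"jaw":2.0,"x":0,"y":0,"z":0,"ax":0,"ay":0,"az":0},
    {"jaw":2.0,"x":0,"y":0,"z":0,"ax":0,"ay":0,"az":0},
    {"jaw":2.0,"x":0,"y":0,"z":0,"ax":0,"ay":0,"az":0},
  ],
)

```text
time: 9.65
position: [0.3277, 0.2935, 0.0234]
tcp_rot: [0.001, 0.02, 1.0, 0.0]
wrist_force: [-0.0, -0.3, 3.8]
finger_gap: 0.0273
grip_force: 30.0
```

jog_arm(
  deltas=[
    {"jaw":2,"x":0,"y":0,"z":0,"ax":0,"ay":0,"az":0},
    {"jaw":2,"x":0,"y":0,"z":-1.5,"ax":0,"ay":0,"az":0},
    {"jaw":2,"x":0,"y":0,"z":-2.5,"ax":0,"ay":0,"az":0},
    {"jaw":2,"x":0,"y":0,"z":-2.5,"ax":0,"ay":0,"az":0},
    {"jaw":2,"x":0,"y":0,"z":0,"ax":0,"ay":0,"az":0},
  ],
)

```text
time: 10.15
position: [0.3283, 0.2938, 0.09]
tcp_rot: [0.002, 0.02, 1.0, 0.001]
wrist_force: [0.2, 0.6, -1.7]
finger_gap: 0.0277
grip_force: 30.0
```

Run:
```python
from h import *
go((.510,.2087,.088,1.531,6,2),(.510,.2087,.028,None,3,2))
```

```text
at [0.3283 0.2938 0.09  ] ang 1.53 tilt z [ 0.004  0.002 -1.   ] gap 0.0277 t 10.15
[{jaw: 2, x: -3.08, y: -1.29, z: 0.03, az: -0.0}, {jaw: 2, x: -3.08, y: -1.3, z: 0.03, az: -0.0}, {jaw: 2, x: -3.08, y: -1.3, z: 0.03, az: -0.0}, {jaw: 2, x: -3.08, y: -1.3, z: 0.03, az: -0.0}, {jaw: 2, x: -3.08, y: -1.3, z: 0.03, az: -0.0}, {jaw: 2, x: -3.08, y: -1.3, z: 0.03, az: -0.0}]
[{jaw: 2, x: 0.0, y: 0.0, z: 2.0, az: -0.0}, {jaw: 2, x: 0.0, y: 0.0, z: 2.0, az: -0.0}, {jaw: 2, x: 0.0, y: 0.0, z: 2.0, az: -0.0}]
```

jog_arm(
  deltas=[
    {"jaw":2,"x":-2.5,"y":-1.1,"z":0,"ax":0,"ay":0,"az":0},
    {"jaw":2,"x":-3.1,"y":-1.3,"z":0,"ax":0,"ay":0,"az":0},
    {"jaw":2,"x":-3.1,"y":-1.3,"z":0,"ax":0,"ay":0,"az":0},
    {"jaw":2,"x":-3.1,"y":-1.3,"z":0,"ax":0,"ay":0,"az":0},
    {"jaw":2,"x":-3.1,"y":-1.3,"z":0,"ax":0,"ay":0,"az":0},
    {"jaw":2,"x":-3.1,"y":-1.3,"z":0,"ax":0,"ay":0,"az":0},
    {"jaw":2,"x":-0.5,"y":-0.2,"z":0,"ax":0,"ay":0,"az":0},
    {"jaw":2,"x":0,"y":0,"z":0,"ax":0,"ay":0,"az":0},
  ],
)

```text
time: 10.95
position: [0.5086, 0.2074, 0.0864]
tcp_rot: [-0.001, 0.021, 1.0, -0.0]
wrist_force: [0.3, 0.7, -1.0]
finger_gap: 0.0276
grip_force: 30.0
```

Run:
```python
from h import *
go((.510,.2087,.0277,1.531,3,2))
```

```text
at [0.5086 0.2074 0.0864] ang 1.529 tilt z [-0.002 -0.    -1.   ] gap 0.0276 t 10.95
[{jaw: 2, x: -0.05, y: 0.05, z: 1.96, az: -0.001}, {jaw: 2, x: -0.05, y: 0.05, z: 1.96, az: -0.001}, {jaw: 2, x: -0.05, y: 0.05, z: 1.96, az: -0.001}]
```

jog_arm(
  deltas=[
    {"jaw":2,"x":0,"y":0.1,"z":2,"ax":0,"ay":0,"az":0},
    {"jaw":2,"x":0,"y":0,"z":2,"ax":0,"ay":0,"az":0},
    {"jaw":2,"x":0,"y":0,"z":1.3,"ax":0,"ay":0,"az":0},
    {"jaw":2,"x":0,"y":0,"z":0.5,"ax":0,"ay":0,"az":0},
    {"jaw":2,"x":0,"y":0,"z":0,"ax":0,"ay":0,"az":0},
    {"jaw":4.2,"x":0,"y":0,"z":0,"ax":0,"ay":0,"az":0},
    {"jaw":4.2,"x":0,"y":0,"z":0,"ax":0,"ay":0,"az":0},
    {"jaw":4.2,"x":0,"y":0,"z":0,"ax":0,"ay":0,"az":0},
  ],
)

```text
time: 11.75
position: [0.5092, 0.2088, 0.0303]
tcp_rot: [0.001, 0.02, 1.0, 0.0]
wrist_force: [0.8, 0.2, -0.5]
finger_gap: 0.0422
grip_force: 0.0
```

jog_arm(
  deltas=[
    {"jaw":4.2,"x":0,"y":0,"z":-1,"ax":0,"ay":0,"az":0},
    {"jaw":4.2,"x":0,"y":0,"z":-2.5,"ax":0,"ay":0,"az":0},
    {"jaw":5,"x":0,"y":0,"z":-2.5,"ax":0,"ay":0,"az":0},
  ],
)

```text
time: 12.05
position: [0.5088, 0.2087, 0.0911]
tcp_rot: [-0.0, 0.02, 1.0, -0.0]
wrist_force: [-0.0, 0.3, -0.6]
finger_gap: 0.048
grip_force: 0.0
```

Run:
```python
from h import *
go((.4015,.135,.088,.216+1.5708,6,5),(.4015,.135,.023,None,3,5))
```

```text
at [0.5088 0.2087 0.0911] ang 1.53 tilt z [-0. -0. -1.] gap 0.048 t 12.05
[{jaw: 5, x: 1.74, y: -1.3, z: 0.05, az: -0.043}, {jaw: 5, x: 1.79, y: -1.22, z: 0.05, az: -0.043}, {jaw: 5, x: 1.84, y: -1.15, z: 0.05, az: -0.043}, {jaw: 5, x: 1.89, y: -1.07, z: 0.05, az: -0.043}, {jaw: 5, x: 1.93, y: -0.99, z: 0.05, az: -0.043}, {jaw: 5, x: 1.97, y: -0.9, z: 0.05, az: -0.043}]
[{jaw: 5, x: 0.0, y: 0.0, z: 2.17, az: -0.0}, {jaw: 5, x: 0.0, y: 0.0, z: 2.17, az: -0.0}, {jaw: 5, x: 0.0, y: 0.0, z: 2.17, az: -0.0}]
```

jog_arm(
  deltas=[
    {"jaw":5,"x":1.7,"y":-1.3,"z":0,"ax":0,"ay":0,"az":-0.043},
    {"jaw":5,"x":1.8,"y":-1.2,"z":0,"ax":0,"ay":0,"az":-0.043},
    {"jaw":5,"x":1.8,"y":-1.2,"z":0,"ax":0,"ay":0,"az":-0.043},
    {"jaw":5,"x":1.9,"y":-1.1,"z":0,"ax":0,"ay":0,"az":-0.043},
    {"jaw":5,"x":1.9,"y":-1.0,"z":0,"ax":0,"ay":0,"az":-0.043},
    {"jaw":5,"x":2.0,"y":-0.9,"z":0.5,"ax":0,"ay":0,"az":-0.043},
    {"jaw":5,"x":0,"y":0,"z":0,"ax":0,"ay":0,"az":0},
    {"jaw":5,"x":0,"y":0,"z":0,"ax":0,"ay":0,"az":0},
  ],
)

```text
time: 12.85
position: [0.4032, 0.1343, 0.0856]
tcp_rot: [0.001, -0.108, 0.994, -0.0]
wrist_force: [0.3, -0.6, -0.3]
finger_gap: 0.0498
grip_force: 0.0
```

Run:
```python
from h import *
from rig import cams
s=cams.snapshot("scene")
cv2.imwrite("pics/s6.png",cv2.resize(s["img"][130:330,200:450,::-1],None,fx=3,fy=3,interpolation=2))
go((.4015,.135,.023,.216+1.5708,3,5))
```

```text
at [0.4035 0.1345 0.0855] ang 1.787 tilt z [ 0.002  0.    -1.   ] gap 0.0503 t 12.9
[{jaw: 5, x: 0.06, y: 0.03, z: 2.08, az: 0.0}, {jaw: 5, x: 0.06, y: 0.03, z: 2.08, az: 0.0}, {jaw: 5, x: 0.06, y: 0.03, z: 2.08, az: 0.0}]
```

View pics/s6.png

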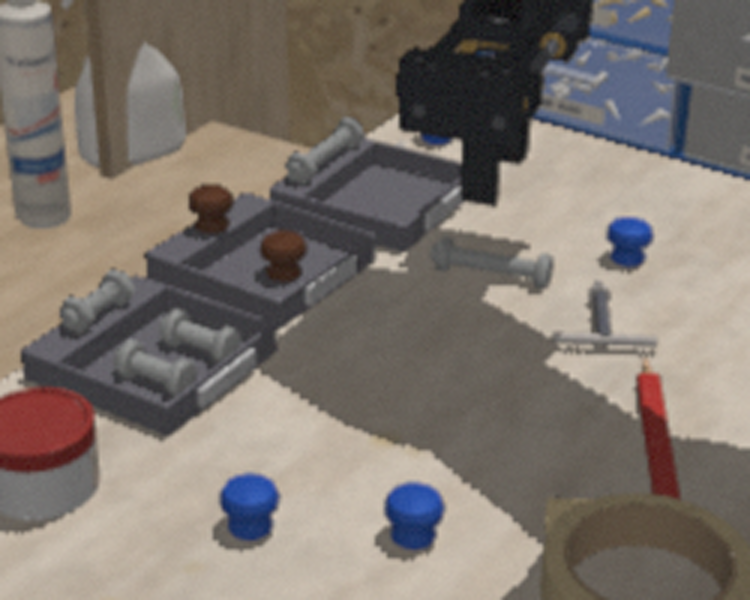

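The knob stands in its tray at (283,255). The long bolt at (490,260) is under the gripper.

jog_arm(
  deltas=[
    {"jaw":5,"x":0.2,"y":0,"z":2.3,"ax":0,"ay":0,"az":0},
    {"jaw":5,"x":0,"y":0,"z":2.4,"ax":0,"ay":0,"az":0},
    {"jaw":5,"x":0,"y":0,"z":1.5,"ax":0,"ay":0,"az":0},
    {"jaw":5,"x":0,"y":0,"z":0,"ax":0,"ay":0,"az":0},
    {"jaw":0.5,"x":0,"y":0,"z":0,"ax":0,"ay":0,"az":0},
    {"jaw":0.5,"x":0,"y":0,"z":0,"ax":0,"ay":0,"az":0},
    {"jaw":0.5,"x":0,"y":0,"z":0,"ax":0,"ay":0,"az":0},
    {"jaw":0.5,"x":0,"y":0,"z":0,"ax":0,"ay":0,"az":0},
  ],
)

```text
time: 13.7
position: [0.4007, 0.1338, 0.0232]
tcp_rot: [0.001, -0.108, 0.994, -0.0]
wrist_force: [-0.1, 0.2, -0.5]
finger_gap: 0.0199
grip_force: 0.0
```

jog_arm(
  deltas=[
    {"jaw":0.5,"x":0,"y":0,"z":0,"ax":0,"ay":0,"az":0},
    {"jaw":0.5,"x":0,"y":0,"z":0,"ax":0,"ay":0,"az":0},
    {"jaw":0.5,"x":0,"y":0,"z":-1.5,"ax":0,"ay":0,"az":0},
    {"jaw":0.5,"x":0,"y":0,"z":-2.5,"ax":0,"ay":0,"az":0},
    {"jaw":0.5,"x":0,"y":0,"z":-2.5,"ax":0,"ay":0,"az":0},
    {"jaw":0.5,"x":0,"y":0,"z":0,"ax":0,"ay":0,"az":0},
  ],
)

```text
time: 14.3
position: [0.4016, 0.1339, 0.0898]
tcp_rot: [0.002, -0.108, 0.994, -0.0]
wrist_force: [0.2, 1.0, -1.1]
finger_gap: 0.0105
grip_force: 30.0
```

Run:
```python
from h import *
print(status.read_state()["joint_positions"])
go((.498,.0912,.088,3.175,14,.5))
```

```text
[ 4.34717684e-02  3.25840651e-01  1.99089069e+00 -7.71888038e-05
  8.20007420e-01 -1.74453674e+00]
at [0.4016 0.1339 0.0898] ang 1.788 tilt z [ 0.005  0.    -1.   ] gap 0.0105 t 14.3
[{jaw: 0.5, x: -0.61, y: -0.45, z: 0.01, az: -0.099}, {jaw: 0.5, x: -0.56, y: -0.5, z: 0.01, az: -0.099}, {jaw: 0.5, x: -0.51, y: -0.56, z: 0.01, az: -0.099}, {jaw: 0.5, x: -0.45, y: -0.6, z: 0.01, az: -0.099}, {jaw: 0.5, x: -0.39, y: -0.65, z: 0.01, az: -0.099}, {jaw: 0.5, x: -0.32, y: -0.68, z: 0.01, az: -0.099}, {jaw: 0.5, x: -0.25, y: -0.71, z: 0.01, az: -0.099}, {jaw: 0.5, x: -0.18, y: -0.73, z: 0.01, az: -0.099}, {jaw: 0.5, x: -0.11, y: -0.74, z: 0.01, az: -0.099}, {jaw: 0.5, x: -0.03, y: -0.75, z: 0.01, az: -0.099}, {jaw: 0.5, x: 0.04, y: -0.75, z: 0.01, az: -0.099}, {jaw: 0.5, x: 0.11, y: -0.74, z: 0.01, az: -0.099}, {jaw: 0.5, x: 0.19, y: -0.73, z: 0.01, az: -0.099}, {jaw: 0.5, x: 0.26, y: -0.71, z: 0.01, az: -0.099}]
```

```bash
sed -i 's/d=(t-a+np.pi\/2)%np.pi-np.pi\/2;/d=t-a;/' h.py
python3 - <<'E'
from h import *
go((.498,.0912,.090,.033,14,.5))
E
```

```text
at [0.4016 0.1339 0.0898] ang 1.788 tilt z [ 0.005  0.    -1.   ] gap 0.0105 t 14.3
[{jaw: 0.5, x: -0.61, y: -0.45, z: -0.0, az: 0.125}, {jaw: 0.5, x: -0.66, y: -0.37, z: -0.0, az: 0.125}, {jaw: 0.5, x: -0.7, y: -0.28, z: -0.0, az: 0.125}, {jaw: 0.5, x: -0.73, y: -0.19, z: -0.0, az: 0.125}, {jaw: 0.5, x: -0.75, y: -0.1, z: -0.0, az: 0.125}, {jaw: 0.5, x: -0.75, y: -0.01, z: -0.0, az: 0.125}, {jaw: 0.5, x: -0.75, y: 0.09, z: -0.0, az: 0.125}, {jaw: 0.5, x: -0.73, y: 0.18, z: -0.0, az: 0.125}, {jaw: 0.5, x: -0.7, y: 0.27, z: -0.0, az: 0.125}, {jaw: 0.5, x: -0.66, y: 0.36, z: -0.0, az: 0.125}, {jaw: 0.5, x: -0.61, y: 0.44, z: -0.0, az: 0.125}, {jaw: 0.5, x: -0.55, y: 0.51, z: -0.0, az: 0.125}, {jaw: 0.5, x: -0.49, y: 0.58, z: -0.0, az: 0.125}, {jaw: 0.5, x: -0.41, y: 0.63, z: -0.0, az: 0.125}]
```

jog_arm(
  deltas=[
    {"jaw":0.5,"x":-0.6,"y":-0.5,"z":0,"ax":0,"ay":0,"az":0.125},
    {"jaw":0.5,"x":-0.7,"y":-0.4,"z":0,"ax":0,"ay":0,"az":0.125},
    {"jaw":0.5,"x":-0.7,"y":-0.3,"z":0,"ax":0,"ay":0,"az":0.125},
    {"jaw":0.5,"x":-0.7,"y":-0.2,"z":0,"ax":0,"ay":0,"az":0.125},
    {"jaw":0.5,"x":-0.7,"y":-0.1,"z":0,"ax":0,"ay":0,"az":0.125},
    {"jaw":0.5,"x":-0.7,"y":0,"z":0,"ax":0,"ay":0,"az":0.125},
    {"jaw":0.5,"x":-0.7,"y":0.1,"z":0,"ax":0,"ay":0,"az":0.125},
    {"jaw":0.5,"x":-0.7,"y":0.2,"z":0,"ax":0,"ay":0,"az":0.125},
  ],
)

```text
time: 15.1
position: [0.454, 0.1093, 0.0864]
tcp_rot: [-0.001, 0.384, 0.923, -0.0]
wrist_force: [-0.8, -0.0, -1.2]
finger_gap: 0.0102
grip_force: 30.0
```

jog_arm(
  deltas=[
    {"jaw":0.5,"x":-0.7,"y":0.3,"z":0,"ax":0,"ay":0,"az":0.125},
    {"jaw":0.5,"x":-0.7,"y":0.4,"z":0,"ax":0,"ay":0,"az":0.125},
    {"jaw":0.5,"x":-0.6,"y":0.4,"z":0,"ax":0,"ay":0,"az":0.125},
    {"jaw":0.5,"x":-0.6,"y":0.5,"z":0,"ax":0,"ay":0,"az":0.125},
    {"jaw":0.5,"x":-0.5,"y":0.6,"z":0,"ax":0,"ay":0,"az":0.125},
    {"jaw":0.5,"x":-0.4,"y":0.6,"z":0,"ax":0,"ay":0,"az":0.125},
    {"jaw":0.5,"x":0,"y":0,"z":0,"ax":0,"ay":0,"az":0},
    {"jaw":0.5,"x":0,"y":0,"z":0,"ax":0,"ay":0,"az":0},
  ],
)

```text
time: 15.9
position: [0.4955, 0.091, 0.0868]
tcp_rot: [-0.001, 0.692, 0.722, -0.001]
wrist_force: [-0.2, 0.1, -0.5]
finger_gap: 0.0105
grip_force: 30.0
```

Run:
```python
from h import *
from rig import cams
s=cams.snapshot("scene")
cv2.imwrite("pics/s7.png",cv2.resize(s["img"][130:330,200:450,::-1],None,fx=3,fy=3,interpolation=2))
go((.498,.0912,.028,.033,3,.5))
```

```text
at [0.4955 0.0911 0.087 ] ang 0.041 tilt z [-0.001  0.    -1.   ] gap 0.0104 t 15.95
[{jaw: 0.5, x: 0.0, y: 0.08, z: 1.97, az: 0.003}, {jaw: 0.5, x: 0.0, y: 0.08, z: 1.97, az: 0.003}, {jaw: 0.5, x: 0.0, y: 0.08, z: 1.97, az: 0.003}]
```

View pics/s7.png

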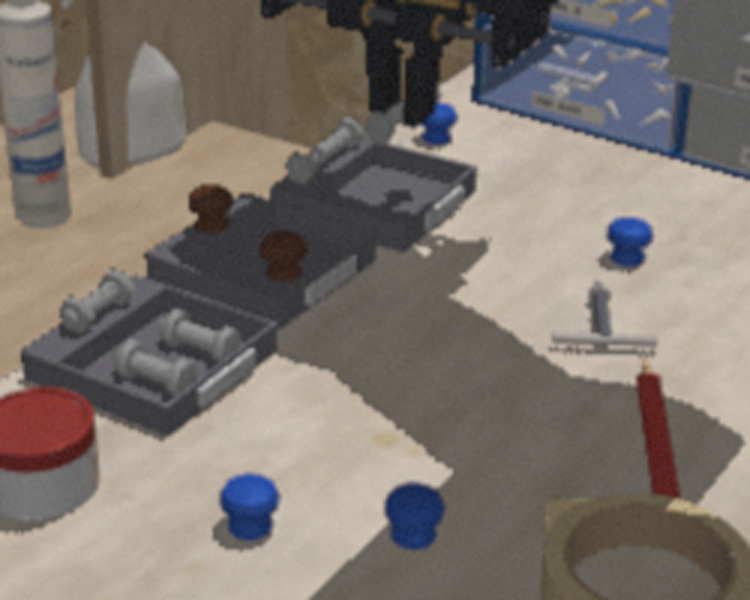

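The bolt is held over the right tray with its end at (380,122), so I lower it there.

jog_arm(
  deltas=[
    {"jaw":0.5,"x":0,"y":0.2,"z":2,"ax":0,"ay":0,"az":0},
    {"jaw":0.5,"x":0,"y":0,"z":2,"ax":0,"ay":0,"az":0},
    {"jaw":0.5,"x":0,"y":0,"z":1.4,"ax":0,"ay":0,"az":0},
    {"jaw":0.5,"x":0,"y":0,"z":0.5,"ax":0,"ay":0,"az":0},
    {"jaw":0.5,"x":0,"y":0,"z":0,"ax":0,"ay":0,"az":0},
    {"jaw":2,"x":0,"y":0,"z":0,"ax":0,"ay":0,"az":0},
    {"jaw":2,"x":0,"y":0,"z":0,"ax":0,"ay":0,"az":0},
    {"jaw":2,"x":0,"y":0,"z":0,"ax":0,"ay":0,"az":0},
  ],
)

```text
time: 16.75
position: [0.4984, 0.091, 0.0293]
tcp_rot: [0.0, 0.693, 0.72, 0.0]
wrist_force: [0.5, -1.0, -0.3]
finger_gap: 0.0199
grip_force: 0.0
```

jog_arm(
  deltas=[
    {"jaw":2,"x":0,"y":0,"z":-1,"ax":0,"ay":0,"az":0},
    {"jaw":2,"x":0,"y":0,"z":-2.5,"ax":0,"ay":0,"az":0},
    {"jaw":2,"x":0,"y":0,"z":-3,"ax":0,"ay":0,"az":0},
    {"jaw":2,"x":0,"y":0,"z":-4,"ax":0,"ay":0,"az":0},
    {"jaw":2,"x":0,"y":-4,"z":-4,"ax":0,"ay":0,"az":0},
    {"jaw":2,"x":0,"y":-4,"z":0,"ax":0,"ay":0,"az":0},
    {"jaw":2,"x":0,"y":-4,"z":0,"ax":0,"ay":0,"az":0},
    {"jaw":2,"x":0,"y":0,"z":0,"ax":0,"ay":0,"az":0},
  ],
)

```text
time: 17.55
position: [0.379, 0.087, 0.1696]
tcp_rot: [-0.001, 0.693, 0.721, -0.0]
wrist_force: [0.2, -0.2, 0.5]
finger_gap: 0.0203
grip_force: 0.0
```

Run:
```python
from h import *
from rig import cams
s=cams.snapshot("scene")
cv2.imwrite("pics/s8.png",cv2.resize(s["img"][130:330,200:450,::-1],None,fx=3,fy=3,interpolation=2))
print(status.read_state()["wrist_force"])
```

```text
[0.53286027 0.46503493 0.17803949]
```

View pics/s8.png

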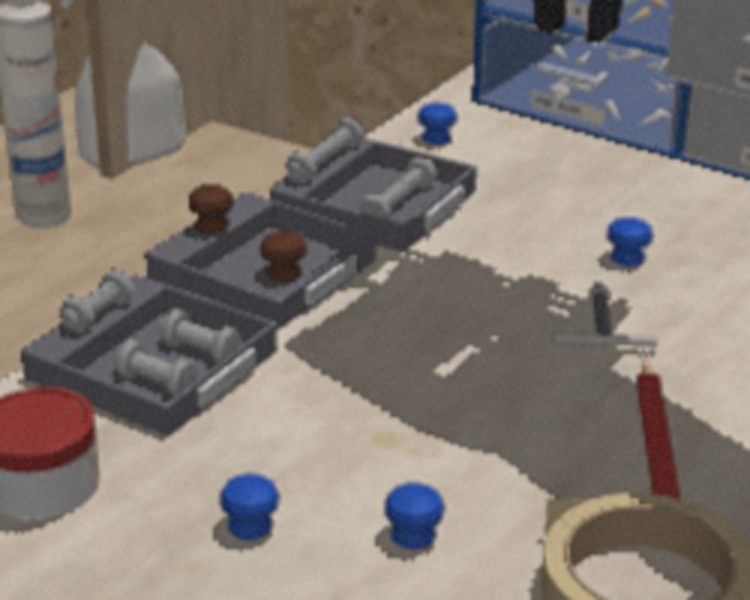

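All four fittings lie in their own trays: short bolts at (155,365) and (200,335), the knob at (283,255), the long bolt at (400,188). The tin has not moved.

```bash
python3 -c "
from rig import workorder; print(workorder.close_job())"
```

```text
the job is handed in; nothing more can be done
None
```

The job is handed in: the long bolt, both short bolts and the dark-wood knob each lie released in the recess of their own tray, the tin was left where it was, and it took about 18 s; the hand-in gave no verdict.

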